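# Shut and latch the drop-front case on the nightstand

## Robot

A 6-joint arm with a two-finger parallel gripper is mounted at the origin on the work surface. World frame = base frame: x ahead of the robot, y to its left, z up, the work surface at z = 0. Lengths are in mm, angles in rad, forces in N, time in s.
With the tool pointing down it reaches from about 275 to 825 mm from the base axis. Payload 4.9 kg.
Tool frame: the origin (TCP) lies at the very end of the fingers, on their centre line; the grasp point (between the pads) lies 19 mm behind it; z points along the fingers, y is the direction in which the jaws open and shut (so a half turn about z gives the same grasp; the last joint's range is limited). The gripper opens to 85 mm and grips with 20 to 120 N. Pads are 22 mm wide; open, the fingers measure 114 mm over their backs; the gripper's body (76 mm by 85 mm) begins 54 mm behind the grasp point. The pads swing forward as they close: fully open they stand 13 mm farther back than shut.
Start: joints at [1.076, 0.326, -0.193, 1.052, 0, 1.437], TCP at [194.158, 514.608, 231.281] pointing down, gripper open.
Joint ranges: [-2.65, 2.65], [-0.97, 1.79], [-1.3, 1.35], [-1.93, 2.1], [-1.47, 1.37], [-3.14, 3.14]. Speed limits (rad/s): [2.57, 2.57, 3.14, 3.14, 3.14, 3.14].

## Interface

Orientations are given as [roll, pitch, yaw] about the fixed x, y, z axes, in that order (R = Rz(yaw) Ry(pitch) Rx(roll)).
In Python, from bench import bot, solve_ik, imaging gives the robot as it stands. Calls block until the motion is done:
- bot.move_ptp(position, orientation): joint-space move of the TCP to a pose.
- bot.movel(position, rot=None, max_speed=150, threshold=None): straight line of the TCP; rot=None keeps the orientation; max_speed is the mean speed in mm/s. With threshold (N) it stops when the force on the tool has changed by that much, and returns True; else False.
- bot.move_j(angles): joint-space move.
- bot.grip(opening, effort=None): opening from 0.0 (shut) to 1.0 (fully open); effort is the grip in N (None keeps the last); returns when the fingers have stopped.
- bot.dwell(seconds).
- solve_ik(position, orientation): joint angles nearest the present ones, or None.
- bot.get_state(): the state.
- imaging.capture(name): name is "scene" or "top" or "wrist"; returns the picture (384x512x3 uint8, blue, green, red); there is no depth.
- imaging.camera_model(name): a dict with "K" (3x3 intrinsics, pixels), "position" and "rotation" of the camera in the world. Camera axes: x right, y up, looking along -z (the intrinsics and any distortion apply to the point x, -y, -z); pixel columns grow to the right and rows downward; lengths in mm; the calibration is good to about 2 mm. A picture is of the moment at which its call begins: read the wrist's pose just before it. camera_model takes no time and is no camera call; for the wrist camera it gives the pose at the moment of the call.
A pose or a line that the arm cannot do raises bot.IKError and nothing moves.
- bot.sign_off(): hands the job in, once; it reports no verdict.
The state is a dict: "t": time; "qpos": joint angles; "joint_velocities": joint speeds; "effort": joint torques, N m; "tcp_pos": TCP position; "orientation": TCP orientation; "contact_force": force on the tool from outside, world axes, zero at the start; "wrist_torque": the same for the moment, N m; "opening": opening from 0.0 (shut) to 1.0 (fully open).
Only numpy, scipy, OpenCV 4.12 (cv2) and the standard library are available. Lean on these libraries where they do the work, as an engineer would, in place of code of your own. Each camera call takes 0.05 s, during which the arm holds its last target. There are 200 camera calls.

## Task

Shut the small hard-shell case on the nightstand and latch it: first push its leaning front shell up against the seal, then swing the wire loop of the latch over so that its crossbar drops over the lip of the keeper on the shell's top edge and hooks it, and press the latch lever all the way down so that it pulls the shell tight and stays locked. Do not tip or shove about the soap dispenser, pill bottle, saucer, flashlight and tweezers set standing around the case.

Things in the scene. Friction and masses are not known exactly. Their poses are not given: they have to be found in the camera images.
- case: Pale hard case fixed on a round mat (410 mm wide, 4 mm thick). Origin at table height in the seam plane, mid-width; x from the seam to the case's back (away from the robot), y across the width (220 mm), z up. The fixed half fills x 0 to 80 mm, flat top (deck) at z = 135 mm. The front shell is before the seam (x < 0). The latch is in the middle of the top (y = 0).
- lever_pivot (a point): Pivot of the latch lever, axis along case y, between two bracket cheeks 36 mm apart overall that rise 4 mm above it. Fixed at x = 24, z = 149 mm of the case.
- shell (a joint): Lean of the front shell about a hinge along y at x = 0, z = 24 mm of the case, rad: 0 shut, positive leaning out to the robot (starts 0.25 to 0.45). Stiff hinge, it stays where left; 2 to 3 N near the top moves it. From about 0.045 down a springy seal pushes back, up to 10 N when shut; let go, the shell springs back to about 0.04, ajar by 5 mm.
- shell_face (a point): Point on the shell's outer face, mid-width, 30 mm below its top edge; a good place to push. Shell: 36 mm deep, 220 wide, 111 tall. When shut this point is at x = -36, z = 105 mm of the case. Its x axis points through the face into the case.
- keeper (a point): Seat on the shell's top where the crossbar's centre lies when latched (x = -24, z = 143 mm of the case when shut; moves with the shell). A steel lip 34 mm wide, 3 mm thick stands on its +x (latch) side and leans 20 degrees over it, lip top 8 mm above the seat. The crossbar must come down on the robot's side of the lip.
- lever (a joint): Steel latch lever, 24 mm wide, 4 thick, 47 long from its pivot, rad: 0 closed, lying back along the deck (pointing to case +x, 6 degrees below level); 1.68 upright; 2.15 stop, leaning to the robot. Starts 1.76 to 2.05. Stays where left; 1.5 N at the tip moves it, some 3 N while pulling the shell tight. Over centre below about 0.2, where it stays locked.
- lever_tip (a point): Centre of the round bar (7 mm thick, 26 mm wide) at the lever's free end, 44 mm from the pivot.
- loop (a joint): Angle of the wire loop against the lever, rad: 0 when latched and closed; about 1.6 to 2.0 with the lever open and the crossbar down on the keeper; 4.2 stop, thrown back behind the lever, where it rests at the start. It swings freely and falls by its own weight (20 g) to either side of upright.
- crossbar (a point): Centre of the wire loop's crossbar: round, 5 mm thick, 52 mm long along y, a 4 mm leg at each end, 60 mm from the loop's pivot (a pin on the lever 12 mm from the lever's pivot). The loop straddles the lever; its crossbar passes clear over the lever's tip. At the start it is up, leaning back (case +x), 65 to 80 mm above the deck.
- soap: White push-button soap dispenser, 58 mm wide, 146 mm tall, beside the case. Origin at its underside.
- pills: Small green pill bottle, 38 mm wide, 62 mm tall. Origin at its underside.
- saucer: White ceramic saucer, 110 mm wide, 18 mm high, in front of the case. Origin at its underside.
- flashlight: Red flashlight lying down, 115 mm long, 33 mm thick, in front of the case. Origin at its underside.
- tweezers: Chrome tweezers set in a flat tray 100 x 45 mm, 6 mm high. Origin at its underside.

How it is judged (in metres and radians):
On the way, in this order (a step that is already met when the one before it is completed fails the run):
1. the front shell is pushed up against its seal (value of joint shell below 0.065 rad), for 0.2 s.
2. the loop's crossbar is hooked over the keeper's lip (x of crossbar in the frame of keeper between -0.018 and 0.003 m and z of crossbar in the frame of keeper below 0.005 m), for 0.2 s.
At the end, for the whole second after the job is handed in: The lever is down within 0.08 rad of its closed stop and still, the crossbar is hooked within 5 mm of the keeper's seat, and the shell is pulled shut within 0.015 rad (under 2 mm at the top edge) (value of joint lever below 0.08 rad and value of joint shell below 0.015 rad and distance between crossbar and keeper below 0.005 m and velocity of joint lever between -0.05 and 0.05 rad/s); the robot touches nothing.
It fails at once if a thing on the mat was tipped over (angle between any of soap, pills, saucer, flashlight, tweezers's own z axis and vertical above 0.5 rad).
It fails at once if a thing on the mat was shoved more than 40 mm (distance of any of soap, pills, saucer, flashlight, tweezers from where it was at the start of the episode above 0.04 m).
It also fails if it takes over 58 s, if anything falls off the work surface, if the arm or the gripper's body presses on something with over 40 N, if the wrist force passes 120 N, or if a joint passes its speed limit or range.

## Working session

There is one attempt and no reset: what is moved stays moved. The work goes in short steps, each a Python script; the robot and the scene stay as the last script left them, time stands still between calls to the robot, and variables do not carry over. Pictures are saved under pics/ and viewed, about 8 in all and at most 12, crops included, and the job is handed in when it is done.

```bash
ls; mkdir -p pics
python3 - <<'E'
from bench import bot, imaging
import cv2
for n in ("scene","top","wrist"):
    im=imaging.capture(n); cv2.imwrite(f"pics/{n}0.png",im)
    m=imaging.camera_model(n); print(n,m)
a=cv2.imread("pics/scene0.png");b=cv2.imread("pics/top0.png")
print(bot.get_state())
E
```

```text
pics
scene {'K': array([[426.52727853,   0.        , 257.09784524],
       [  0.        , 426.52727853, 198.60220283],
       [  0.        ,   0.        ,   1.        ]]), 'position': array([ 909.27592972, -455.83235689,  789.3198568 ]), 'rotation': array([ 0.71281391, -0.01729667,  0.63913722])}
top {'K': array([[386.97946813,   0.        , 253.89953172],
       [  0.        , 386.97946813, 185.3196736 ],
       [  0.        ,   0.        ,   1.        ]]), 'position': array([452.36771637,  30.67408682, 744.42038436]), 'rotation': array([ 0.16652694,  0.02401431, -1.58130279])}
wrist {'K': array([[317.31883379,   0.        , 253.88986745],
       [  0.        , 317.31883379, 192.67913271],
       [  0.        ,   0.        ,   1.        ]]), 'position': array([130.13252812, 539.15914164, 373.57212154]), 'rotation': array([-0.27273057,  0.00144297,  1.20995808])}
{'t': 0.15, 'qpos': array([ 1.07581289e+00,  3.26792671e-01, -1.93327887e-01,  1.05201146e+00,
       -2.35204261e-05,  1.43658094e+00]), 'joint_velocities': array([-0.00049453, -0.00259491,  0.00424273, -0.00150988, -0.00101984,
        0.00130459]), 'effort': array([ 1.00123470e-03, -4.43705606e+01,  2.62664258e+01,  1.04366080e-02,
       -1.82963795e-04,  1.02182787e-05]), 'tcp_pos': array([193.9417651 , 514.20692505, 230.68133672]), 'orientation': array([-3.14026583e+00, -1.55423324e-04,  2.78082452e+00]), 'contact_force': array([ 0.04853638, -0.66552565,  0.27044411]), 'wrist_torque': array([0.03129708, 0.00515951, 0.01775039]), 'opening': 0.9967427585872761}
```

Run:
```python
import cv2
for n in ("scene","top"):
    im=cv2.imread(f"pics/{n}0.png"); cv2.imwrite(f"pics/{n}0b.png",cv2.resize(im,(800,600),interpolation=cv2.INTER_CUBIC))
```

```text
(no output)
```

View pics/scene0b.png

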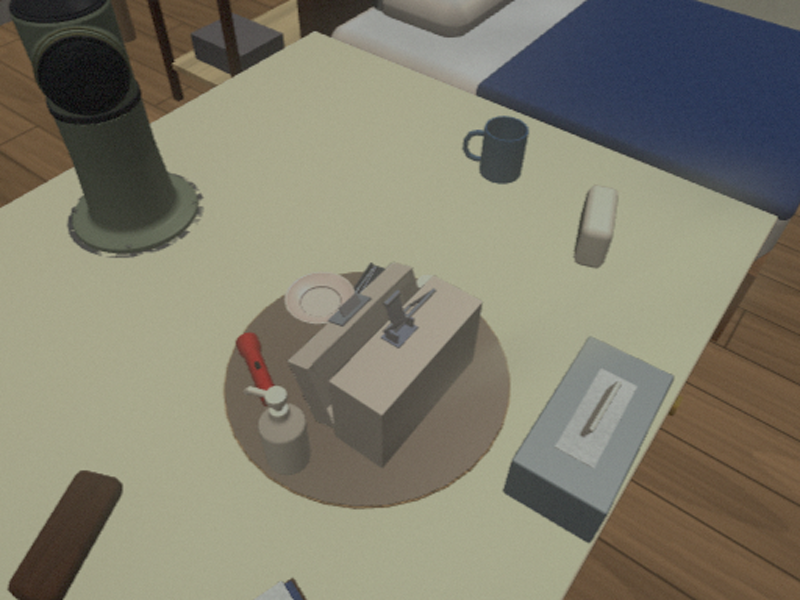

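View pics/top0b.png

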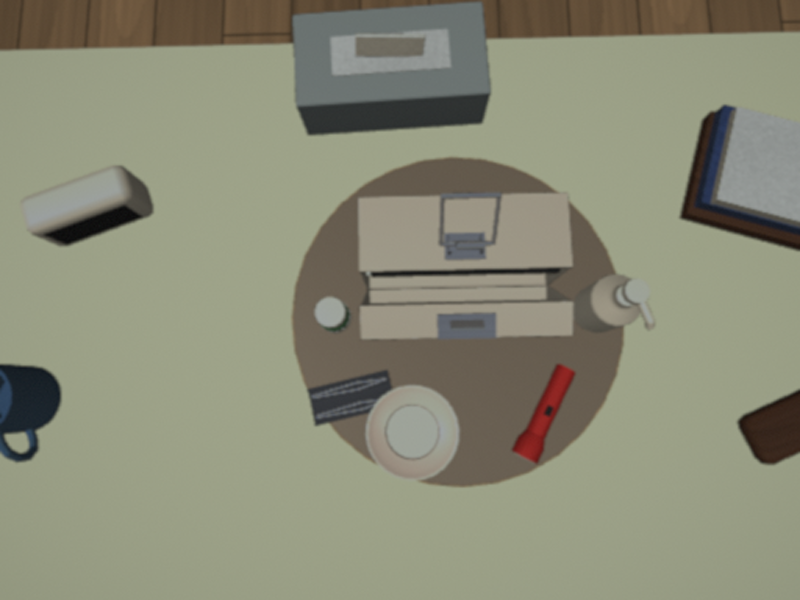

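```bash
cat > h.py <<'E'
import numpy as np, cv2
from scipy.spatial.transform import Rotation as Ro
from scipy.optimize import least_squares
def proj(m,P):
    R=Ro.from_euler('xyz',m["rotation"]).as_matrix()
    p=(np.atleast_2d(P)-m["position"])@R; p=p*[1,-1,-1]
    q=p@m["K"].T; return q[:,:2]/q[:,2:]
def rot(a,x,z):  # lean: rotate towards -x
    return x*np.cos(a)-z*np.sin(a), z*np.cos(a)+x*np.sin(a)
def shell_pt(s,x,y,z):
    X,Z=rot(s,x,z-24); return [X,y,Z+24]
def lever_pt(l,r):  # r along lever from pivot
    a=l-np.radians(6); return np.array([24+r*np.cos(a),0,149+r*np.sin(a)])
def world(p,P):
    return (np.atleast_2d(P)@Ro.from_euler('z',p[2]).as_matrix().T)+[p[0],p[1],0]
E
python3 - <<'E'
from h import *
from bench import imaging
T=imaging.camera_model("top");S=imaging.camera_model("scene");k=.64
deck=[[80,110,135],[80,-110,135],[0,-110,135],[0,110,135]]
dt=np.array([(358,198),(567,193),(572,267),(360,270)])*k
ds=np.array([(482,300),(382,412),(331,378),(432,277)])*k
so=np.array([(361,338),(574,334),(360,305),(572,301)])*k
def f(p,split=False):
    sh=[shell_pt(p[3],-36,110,135),shell_pt(p[3],-36,-110,135),shell_pt(p[3],0,110,135),shell_pt(p[3],0,-110,135)]
    r=[proj(T,world(p,deck))-dt,proj(T,world(p,sh))-so,proj(S,world(p,deck))-ds]
    return r if split else np.concatenate(r).ravel()
s=least_squares(f,[500,0,0,.3]); print(s.x); [print(a.round(1)) for a in f(s.x,True)]
np.save("p.npy",s.x)
# top-view pixels of interest -> world at a given height
def ray(m,uv,z):
    R=Ro.from_euler('xyz',m["rotation"]).as_matrix(); u=np.linalg.solve(m["K"],[uv[0],uv[1],1])*[1,-1,-1]
    d=R@u; return m["position"]+d*(z-m["position"][2])/d[2]
for n,uv,z in [("pills",(331,312),62),("soap top",(634,292),146),("saucer",(413,432),18),("fl head",(530,450),16),("fl tail",(565,372),16),("nozzle",(650,325),135)]:
    print(n,ray(T,np.array(uv)*k,z).round())
E
```

```text
[ 5.75367589e+02 -2.60356061e+01  7.49351938e-03  3.09748650e-01]
[[-0.4 -0.8]
 [ 0.5 -1. ]
 [ 0.6 -0.3]
 [-1.3  0.9]]
[[-0.8  0.6]
 [-0.6  0.4]
 [-0.9 -0.2]
 [ 1.1 -0.6]]
[[ 0.3 -0.1]
 [-0.4  1.5]
 [-2.1  1.1]
 [ 0.3 -2.3]]
pills [542. 121.  62.]
soap top [ 547. -192.  146.]
saucer [405.  30.  18.]
fl head [ 383. -106.   16.]
fl tail [ 473. -152.   16.]
nozzle [ 515. -209.  135.]
```

```bash
cat >> h.py <<'E'
def ori(t):  # tool tilted t rad forward (+x) from straight down, camera on robot side
    return Ro.from_matrix(Ro.from_euler('y',-t).as_matrix()@np.diag([-1.,1,-1])).as_euler('xyz')
def st(bot,n=""):
    s=bot.get_state(); print(n,"t",round(s["t"],2),"tcp",s["tcp_pos"].round(1),"F",s["contact_force"].round(1),"q",s["qpos"].round(2),"op",round(s["opening"],2))
E
python3 - <<'E'
from h import *
from bench import bot, imaging, solve_ik
o=ori(.35)
print(solve_ik([470,-26,200],o),solve_ik([660,-26,200],ori(0)))
bot.grip(0.0)
bot.move_ptp([470,-26,200],o); st(bot)
bot.movel([480,-26,103],max_speed=150); st(bot)
F0=bot.get_state()["contact_force"]
print(bot.movel([529.5,-26,103],max_speed=30,threshold=9)); st(bot)
bot.dwell(.4); st(bot)
cv2.imwrite("pics/top1.png",imaging.capture("top"));cv2.imwrite("pics/scene1.png",imaging.capture("scene"))
E
```

```text
[-0.27295442 -0.03694859 -0.78582807  0.48389331  0.09256974 -0.25714739] [-0.15103419  0.55297351  0.08168043  1.09950325  0.         -0.15103419]
 t 3.08 tcp [470.2 -25.6 200.1] F [ 0.4 -0.2 -0.8] q [-0.27 -0.04 -0.79  0.48  0.09 -0.26] op -0.01
 t 3.88 tcp [480.5 -25.9 103.4] F [-0.1  0.2  0.1] q [-0.27  0.14 -0.91  0.18  0.09 -0.25] op 0.0
True
 t 5.44 tcp [527.8 -25.9 102.3] F [ 0.2 -0.7 -0.6] q [-0.23  0.22 -0.8   0.2   0.08 -0.22] op 0.0
 t 5.84 tcp [526.4 -25.6 101.5] F [-0.1 -0.2  0.1] q [-0.23  0.22 -0.81  0.2   0.08 -0.22] op 0.0
```

Run:
```python
from h import *
from bench import bot, imaging
bot.movel([480,-26,105]); bot.movel([420,-26,240],rot=ori(0),max_speed=200); st(bot)
a=imaging.capture("top");b=imaging.capture("scene")
cv2.imwrite("pics/top2.png",a);cv2.imwrite("pics/scene2.png",b)
A=cv2.resize(a[115:225,220:380],None,fx=5,fy=5,interpolation=cv2.INTER_CUBIC)[:, :]
B=cv2.resize(b[150:270,185:315],None,fx=5,fy=5,interpolation=cv2.INTER_CUBIC)
g=lambda i:np.clip(i*1.4,0,255).astype(np.uint8)
cv2.imwrite("pics/A2.png",g(A));cv2.imwrite("pics/B2.png",g(B)[:600])
print(A.shape,B.shape)
```

```text
t 7.31 tcp [420.3 -26.  239.3] F [ 0.3  1.  -0.3] q [-0.24  0.08 -0.49  1.01  0.   -0.24] op -0.0
(550, 800, 3) (600, 650, 3)
```

View pics/A2.png

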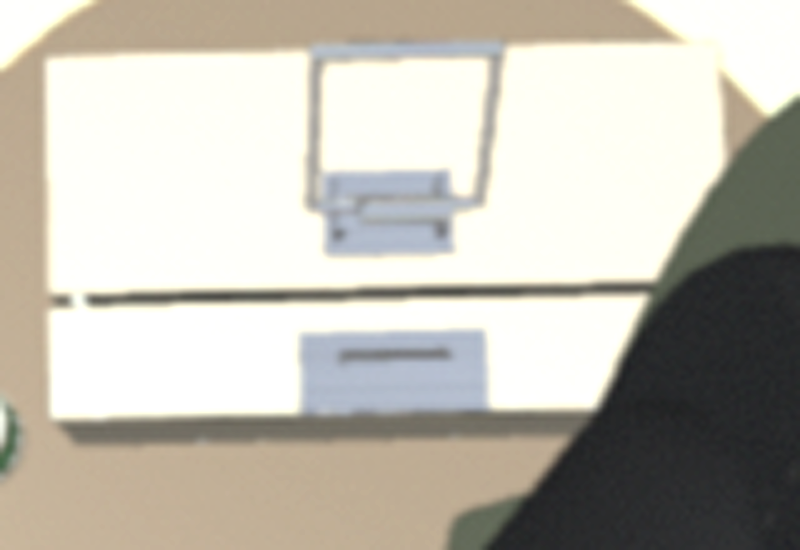

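View pics/B2.png

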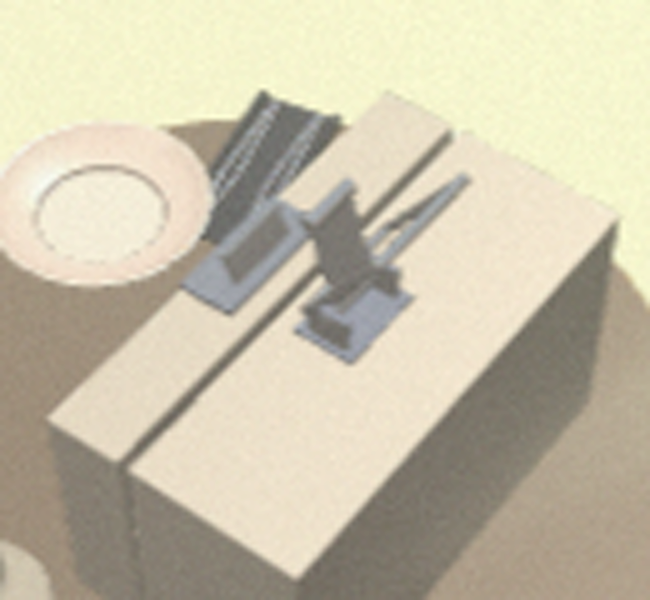

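Run:
```python
from h import *
from bench import imaging
T=imaging.camera_model("top");S=imaging.camera_model("scene")
t=lambda *u:np.array(u)/5+[220,115]-.0
s_=lambda *u:np.array(u)/5+[185,150]
def loop_c(l,th,y=0):
    return lever_pt(l,12)+60*np.array([np.cos(th),0,np.sin(th)])+[0,y,0]
def f(p,split=False):
    s,l,th=p[3:]
    mt=[[80,110,135],[80,-110,135],[0,110,135],shell_pt(s,-36,110,135),loop_c(l,th,28),loop_c(l,th,-28),lever_pt(l,44)]
    ot=t((46,58),(716,43),(50,292),(52,420),(312,50),(503,47),(405,210))
    ms=[[80,110,135],[80,-110,135],[0,-110,135],[0,110,135],shell_pt(s,-36,-110,135),shell_pt(s,-36,110,135),loop_c(l,th,28),lever_pt(l,44)]
    os=s_((617,218),(298,578),(130,467),(452,132),(48,420),(388,93),(467,178),(328,200))
    r=[proj(T,world(p,mt))-ot,proj(S,world(p,ms))-os]
    return r if split else np.concatenate(r).ravel()
s=least_squares(f,[575,-26,0,.04,1.9,.75]);p=s.x;print(p.round(3))
[print(a.round(1)) for a in f(p,True)]
l,th=p[4:]
print("tip",world(p,lever_pt(l,44)).round(),"bar",world(p,loop_c(l,th)).round(),"pin",world(p,lever_pt(l,12)).round(),"pivot",world(p,[24,0,149]).round())
np.save("p.npy",p)
```

```text
[ 5.75556e+02 -2.69890e+01  1.20000e-02  2.60000e-02  1.97100e+00
  9.69000e-01]
[[-0.1 -0.5]
 [ 0.5 -1.5]
 [-0.3  0.5]
 [-0.4 -1.1]
 [-0.7 -0.1]
 [ 0.2 -0.6]
 [ 0.3 -0.1]]
[[ 0.1 -1.6]
 [-0.5  0. ]
 [-1.3  0.2]
 [ 1.  -1.2]
 [-0.7 -0.3]
 [-1.  -0.9]
 [-0.5 -0.3]
 [-0.6  0.7]]
tip [[587. -27. 191.]] bar [[630. -26. 210.]] pin [[596. -27. 160.]] pivot [[600. -27. 149.]]
```

Run:
```python
from h import *
from bench import bot, imaging
y=-27
bot.movel([480,y,275],max_speed=200); bot.movel([675,y,275],max_speed=200); bot.movel([675,y,192],max_speed=150); st(bot)
for th in (.7,1.0,1.3,1.6,1.8,2.05):
    bot.movel([596+60*np.cos(th)+13.5,y,160+60*np.sin(th)-10],max_speed=60); st(bot,th)
bot.dwell(.3)
bot.movel([595,y,260],max_speed=200); bot.movel([420,y,240],max_speed=250); st(bot)
a=imaging.capture("top");b=imaging.capture("scene")
cv2.imwrite("pics/top3.png",a);cv2.imwrite("pics/scene3.png",b)
A=cv2.resize(a[115:205,250:330],None,fx=5,fy=5,interpolation=cv2.INTER_CUBIC)
B=cv2.resize(b[150:240,210:290],None,fx=5,fy=5,interpolation=cv2.INTER_CUBIC)
cv2.imwrite("pics/AB3.png",np.clip(np.hstack([A,B])*1.3,0,255).astype(np.uint8))
```

```text
t 9.73 tcp [675.3 -27.1 193.2] F [ 0.2 -0.3  0.5] q [-0.15  0.59  0.12  1.1   0.   -0.15] op -0.0
0.7 t 10.22 tcp [655.9 -27.1 189.6] F [-0.3 -0.9  0.3] q [-0.15  0.55  0.05  1.07  0.   -0.15] op 0.0
1.0 t 10.67 tcp [642.1 -27.  201.1] F [ 0.1 -0.5 -0.3] q [-0.16  0.52  0.02  1.08  0.   -0.16] op -0.0
1.3 t 11.12 tcp [625.4 -27.  208.2] F [ 0.7  1.  -0.8] q [-0.16  0.48 -0.02  1.07  0.   -0.16] op -0.0
1.6 t 11.57 tcp [607.7 -27.  210.1] F [ 0.8 -0.2  0.9] q [-0.17  0.45 -0.06  1.06  0.   -0.17] op 0.0
1.8 t 11.92 tcp [595.8 -27.  208.4] F [-0.5 -1.   0.4] q [-0.17  0.43 -0.1   1.04  0.   -0.17] op -0.0
2.05 t 12.32 tcp [581.9 -27.  203.3] F [-0.3 -0.8  1.1] q [-0.17  0.41 -0.15  1.02  0.   -0.17] op 0.0
 t 13.92 tcp [420.9 -27.2 240. ] F [-0.1 -0.1 -0.2] q [-0.24  0.08 -0.48  1.01  0.   -0.24] op -0.0
```

View pics/AB3.png

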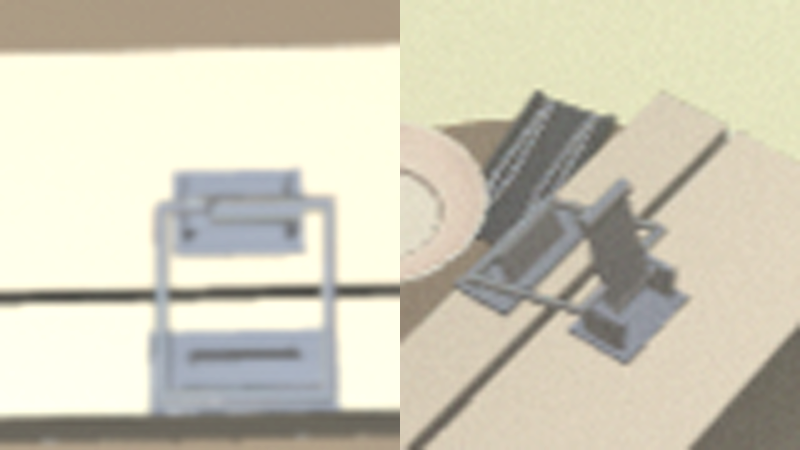

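Run:
```python
from h import *
from bench import bot, imaging
y=-27
bot.movel([555,y,240],max_speed=200); bot.movel([560,y,183],max_speed=120); st(bot)
bot.movel([595,y,183],max_speed=50); st(bot)
bot.movel([614,y,175],max_speed=40); st(bot)
bot.movel([606,y,178]); bot.movel([606,y,210],max_speed=120); bot.movel([632,y,210],max_speed=120)
a=imaging.capture("scene"); cv2.imwrite("pics/scene4.png",a)
for d in (50,35,20,8):
    c=np.radians(d); print(bot.movel([600+44*np.cos(c)+2,y,149+44*np.sin(c)+3.5],max_speed=60,threshold=25)); st(bot,d)
print(bot.movel([645,y,146],max_speed=20,threshold=20)); st(bot)
bot.dwell(.3); st(bot)
cv2.imwrite("pics/scene5.png",imaging.capture("scene"))
bot.movel([645,y,220],max_speed=150)
bot.movel([560,y,290],max_speed=250);bot.movel([420,y,240],max_speed=250); st(bot)
a=imaging.capture("top");b=imaging.capture("scene")
cv2.imwrite("pics/top6.png",a);cv2.imwrite("pics/scene6.png",b)
A=cv2.resize(a[115:205,250:330],None,fx=5,fy=5,interpolation=cv2.INTER_CUBIC)
B=cv2.resize(b[150:240,210:290],None,fx=5,fy=5,interpolation=cv2.INTER_CUBIC)
cv2.imwrite("pics/AB6.png",np.clip(np.hstack([A,B])*1.3,0,255).astype(np.uint8))
```

```text
t 15.47 tcp [559.9 -27.  183.6] F [0.4 0.2 1. ] q [-0.18  0.38 -0.24  0.95  0.   -0.18] op -0.0
 t 16.32 tcp [595.  -27.  182.8] F [-0.3  0.2  0.5] q [-0.17  0.44 -0.14  0.98 -0.   -0.17] op 0.0
 t 16.98 tcp [614.6 -27.  174.9] F [ 0.2 -0.1  0.4] q [-0.16  0.48 -0.1   0.99  0.   -0.16] op -0.0
False
50 t 18.62 tcp [630.  -27.  185.9] F [ 0.2 -1.   1.3] q [-0.16  0.51 -0.03  1.03 -0.   -0.16] op 0.0
False
35 t 18.96 tcp [638.2 -27.  177.4] F [ 0.  -1.  -0.6] q [-0.16  0.53 -0.02  1.02 -0.   -0.16] op -0.0
False
20 t 19.3 tcp [643.  -26.9 166.7] F [-0.9  0.2 -0.6] q [-0.16  0.54 -0.02  1.01 -0.   -0.16] op -0.0
False
8 t 19.6 tcp [645.1 -26.9 157.8] F [ 0.1 -0.5 -1. ] q [-0.16  0.56 -0.03  0.99 -0.   -0.16] op -0.0
False
 t 20.38 tcp [645.3 -27.  147.4] F [-1.9  0.2  9.1] q [-0.16  0.56 -0.04  0.96 -0.   -0.16] op -0.0
 t 20.68 tcp [645.3 -27.1 147.4] F [-1.3  0.2  8.3] q [-0.16  0.56 -0.04  0.96 -0.   -0.16] op 0.0
 t 22.71 tcp [421.6 -27.3 239.9] F [0.3 0.6 0.4] q [-0.24  0.08 -0.48  1.01  0.   -0.24] op 0.0
```

View pics/AB6.png

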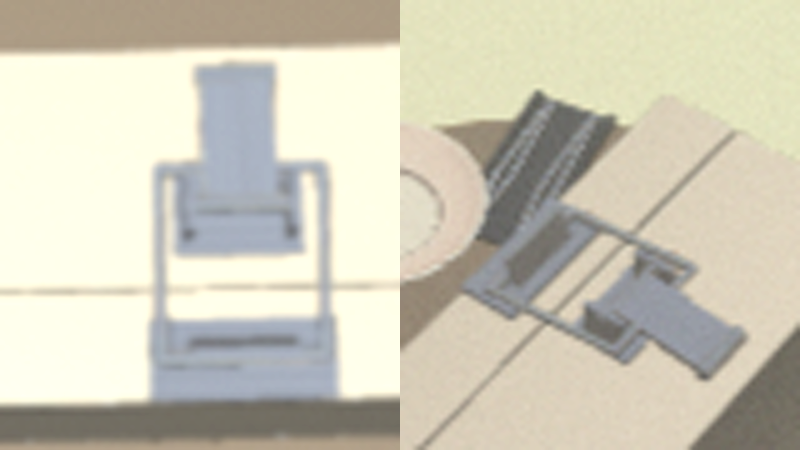

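Run:
```python
from h import *
from bench import bot, imaging
y=-27
bot.movel([560,y,290],max_speed=250); bot.movel([643,y,220],max_speed=200); bot.movel([643,y,160],max_speed=120)
print(bot.movel([643,y,142],max_speed=12,threshold=4)); st(bot,"touch")
print(bot.movel([643,y,140],max_speed=12,threshold=25)); st(bot,"press")
bot.dwell(.3); st(bot)
bot.movel([643,y,220],max_speed=150)
bot.movel([560,y,290],max_speed=250);bot.movel([420,y,240],max_speed=250); bot.dwell(.5); st(bot)
a=imaging.capture("top");b=imaging.capture("scene")
cv2.imwrite("pics/top7.png",a);cv2.imwrite("pics/scene7.png",b)
for n,x in (("top",a),("scene",b)): print(n,cv2.absdiff(x,cv2.imread(f"pics/{n}6.png"))[140:240,220:300].mean())
B=cv2.resize(b[150:270,185:315],None,fx=5,fy=5,interpolation=cv2.INTER_CUBIC)
cv2.imwrite("pics/B7.png",B)
T=cv2.resize(a,(800,600)); cv2.imwrite("pics/T7.png",T)
m=imaging.camera_model("scene"); p=np.load("p.npy")
for l in (0,.1,.2): print(l,((proj(m,world(p,[lever_pt(l,47)+[0,12,0],lever_pt(l,47)-[0,12,0]]))-[185,150])*5).round())
```

```text
True
touch t 25.9 tcp [643.  -27.  147.6] F [-0.4 -0.7  5.3] q [-0.16  0.56 -0.05  0.96 -0.   -0.16] op -0.0
True
press t 26.31 tcp [643.  -27.  147.4] F [-2.3 -0.3  8.1] q [-0.16  0.56 -0.05  0.96 -0.   -0.16] op -0.0
 t 26.61 tcp [643.  -27.  147.3] F [-2.3 -0.2  8.4] q [-0.16  0.56 -0.05  0.96 -0.   -0.16] op -0.0
 t 29.07 tcp [420.2 -27.  240. ] F [-1.5 -0.3 -0.5] q [-0.24  0.08 -0.48  1.01 -0.   -0.24] op 0.0
top 0.9561666666666667
scene 1.6179166666666667
0 [[467. 335.]
 [432. 375.]]
0.1 [[468. 328.]
 [433. 368.]]
0.2 [[468. 320.]
 [433. 360.]]
```

View pics/B7.png

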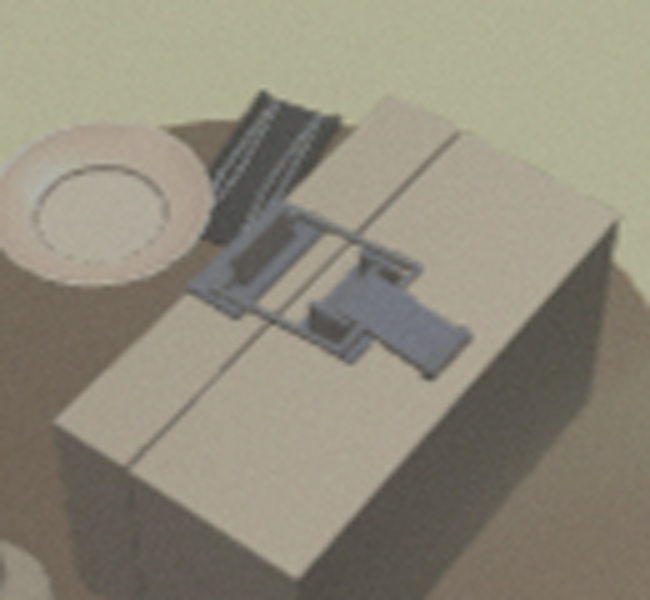

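View pics/T7.png

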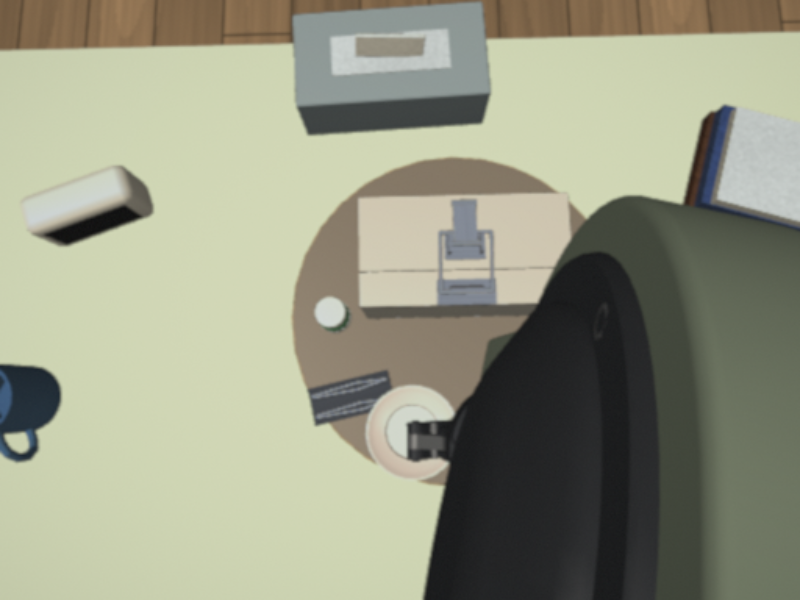

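```bash
python3 -c "
from bench import bot
print(bot.sign_off())"
```

```text
the job is handed in; nothing more can be done
None
```

The case is shut and latched, and I handed the job in at about 29 s on the robot's clock; the hand-in reports no verdict.

- **Moves:** I pushed the shell to its seal with the closed fingers. Then I swung the loop over the lever so the crossbar dropped on the robot's side of the lip. Last, I pushed the lever over and pressed it down onto its stop.
- **Lever:** A second press touched it at z = 147.6 mm, against about 147.9 mm expected for the closed lever. It gave only about 0.3 mm more under 8 N. Its tip corners in the scene picture were within 3 pixels of the closed prediction in the 5x crop.
- **Shell and crossbar:** The last pictures show the seam closed and the crossbar hooked at the lip. I judged both by eye and did not measure them against the 0.015 rad and 5 mm limits.
- **Things around the case:** The pill bottle, saucer and tweezers were in their starting places in the last picture. The arm hid the flashlight and soap dispenser there, so I did not check those two at the end. No unexpected contact force showed at any point I read it.
- **Minor discrepancy:** My fit put the thrown-back loop about 0.16 rad from the angle its stop implies. This did not affect the flip.

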